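# Index the specimen carousel to the reader

## Robot

A 6-joint arm with a two-finger parallel gripper is mounted at the origin on the work surface. World frame = base frame: x ahead of the robot, y to its left, z up, the work surface at z = 0. Lengths are in mm, angles in rad, forces in N, time in s.
With the tool pointing down it reaches from about 300 to 775 mm from the base axis. Payload 14.6 kg.
Tool frame: the origin (TCP) lies between the finger pads; the fingertips stand 8 mm ahead of it and the grasp point (between the pads) lies 11 mm behind it; z points along the fingers, y is the direction in which the jaws open and shut (so a half turn about z gives the same grasp; the last joint's range is limited). The gripper opens to 94 mm and grips with 3 to 60 N. Pads are 16 mm wide; open, the fingers measure 119 mm over their backs; the gripper's body (75 mm by 177 mm) begins 78 mm behind the grasp point.
Start: joints at [1.24, 0.3, 1.521, -0, 1.321, -0.067], TCP at [143.411, 530.964, 213.446] pointing down, gripper open.
Joint ranges: [-3.03, 3.03], [-0.79, 2.21], [0.23, 2.52], [-1.04, 4.18], [0, 3.07], [-2.55, 2.55]. Speed limits (rad/s): [2.22, 2.22, 2.57, 3.14, 3.14, 3.14].

## Interface

Orientations are given as [roll, pitch, yaw] about the fixed x, y, z axes, in that order (R = Rz(yaw) Ry(pitch) Rx(roll)).
In Python, from cell import manip gives the robot as it stands. The module is installed in compiled form; this text tells all that it offers.
- The arm moves only by the tool send_rows, never from a script. Its argument "series" is a list that holds one entry, the list of rows, each a list of 5 numbers: the opening, from 0 (shut) to 1 (fully open), then the shift along the tool's x, y, z in mm, then the turn about the tool's z in degrees. In form: [[[gripper, dx, dy, dz, roll], ...]]. A call has 1 to 10 rows; each row is the pose to reach, as a shift and turn from the pose commanded when the call began, along the tool's axes at that moment; what a row does not reach only later rows make up. A row lasts 1/10 s, in which the tool goes at most 50 mm and 8.59 degrees, less where a joint would pass 70% of its speed; a pose out of reach is approached as far as the arm can. A call with a gripper value outside its range is refused whole. The fingers move at their own pace and stop on an object; "newtons" is the grip in N (left out, the last holds). Time passes only in rows, so rows that repeat a pose let the fingers close. It gives the time, the measured TCP pose, the force and the opening at its end, in the units of the state.
- manip.read_state(): the state, without advancing time (a new reading comes with each control period).
- manip.camera(name): name is "scene" or "top"; returns a dict with "img" (384x512x3 uint8, red, green, blue), "vfov" (degrees; the focal length in pixels is half the picture's height over the tangent of half this angle, whatever the lens; pixels are square), "cx", "cy" (the principal point, pixels), "pose" (4x4, takes a point from camera to world coordinates). Camera axes: x right, y down, z forward; pixel columns grow to the right and rows downward; lengths in mm; the calibration is good to about 2 mm. A picture is of the moment at which its call begins. There is no depth.
- manip.sign_off(): hands the job in, once; it reports no verdict.
Trained networks look in a picture, given as the dict that the camera call returned (one of the last four; its "shot" number tells which), for a name from the list of things; names that differ only in an ending like _2 or _b are one class to them, and where a whole thing is asked for, a point or a joint stands for the part that bears it (a point fixed in the world has none). Each returns a list of dicts, best first, with "conf" (0 to 1); they miss things now and then, are a little off and sometimes report something else, mostly with a low value. They report only what shows in the picture. A call takes as long as a camera call. They do not tell look-alikes from the thing itself.
- manip.find_in(target, picture): "rect" ([left, top, width, height] in pixels, round what is visible of it).
- manip.silhouettes(target, picture): "pixels" (384x512 bool, what is visible of it) and "rect" ([left, top, width, height] in pixels, round what is visible of it).
The state is a dict: "clock": time; "joints": joint angles; "qd": joint speeds; "effort": joint torques, N m; "eef_pos": TCP position; "eef_rot": TCP orientation; "wrist_force": force on the tool from outside, world axes, zero at the start; "moment": the same for the moment, N m; "finger_gap": finger opening in mm.
Only numpy, scipy, OpenCV 4.12 (cv2) and the standard library are available. Lean on these libraries where they do the work, as an engineer would, in place of code of your own. Each camera call takes 0.05 s, during which the arm holds its last target. There are 200 camera calls.

## Task

Turn the six-place specimen carousel by its black handle, one click to the left or to the right as needed, so that the pot with the orange cap stands in front of the black reader block. Let it click home and let go, and leave the orange-capped and blue-capped pots upright in their sockets.

Things in the scene. Friction and masses are not known exactly. Their poses are not given: they have to be found in the camera images.
- carousel_base: White round foot of the carousel, radius 105 mm, fixed to the bench. Origin on the turning axis at bench height, z up, +x from the axis to the black reader block (56 mm wide, 70 mm high, 117 to 151 mm out); the reader place is 75 mm along +x. The handle, a black bar 64 long x 14 thick x 26 mm high on a thin post, is centred on the axis, its middle 150 mm above the bench; all else there is under 86 mm.
- carousel (a joint): Angle of the aluminium disc (radius 102 mm, top 40 mm above the bench) that carries the handle and six sockets; rad, 0 at the start, + anticlockwise from above, no stops. At 0 the bar lies along the base's x axis. Clicks every 60 degrees (1.047 rad) hold it with at most 0.15 N m, plus slight drag; let go within 20 degrees of a click it settles there, one socket exactly at the reader.
- pot_orange: The pot to bring to the reader: clear, round, orange cap, 33 mm diameter, 45 mm high, about 40 g, loose in a socket (ring 12 mm high, at 75 mm radius). It starts one click (60 degrees) to either side of the reader place. Origin: centre of its underside, 40 mm above the bench when seated; z up.
- pot_blue: Same pot with a blue cap, in the socket one click to the other side of the reader place; origin at the centre of its underside. It only rides along, as do the pots with a white cap (at the reader at the start) and a green cap (opposite the reader).
Not all that is in view belongs to the job. What is shaped like the pot_orange but pink is not meant.

How it is judged:
By the outcome, as a careful person would: the job done as asked, in the order asked, and still so for the second after the job is handed in, with the robot touching nothing.
It also fails if it takes over 32 s, if anything falls off the work surface, if the arm or the gripper's body presses on something with over 40 N, if the wrist force passes 120 N, or if a joint passes its speed limit or range.

## Working session

There is one attempt and no reset: what is moved stays moved. The work goes in short steps, Python scripts to look and compute and a tool call to move; the robot and the scene stay as the last step left them, time stands still between calls to the robot, and variables do not carry over. Pictures are saved under pics/ and viewed, about 8 in all and at most 12, crops included, and the job is handed in when it is done.

Besides the shell and the picture viewer there is one more tool, called after "Request:" as name(argument=value, ...), one argument or row to a line, values as JSON. send_rows: Moves the arm, as the interface text tells. Its arguments: {"type":"object","properties":{"series":{"type":"array"},"newtons":{"type":"number"}},"required":["series"]}

```bash
mkdir -p pics; cat > h.py <<'E'
import numpy as np, cv2
from cell import manip
def ray(c,u,v):
    f=c["img"].shape[0]/2/np.tan(np.radians(c["vfov"])/2)
    P=np.array(c["pose"]); d=P[:3,:3]@np.array([(u-c["cx"])/f,(v-c["cy"])/f,1]); return P[:3,3],d
def onz(c,u,v,z):
    o,d=ray(c,u,v); return (o+d*(z-o[2])/d[2])[:2]
def proj(c,p):
    f=c["img"].shape[0]/2/np.tan(np.radians(c["vfov"])/2)
    P=np.array(c["pose"]); q=P[:3,:3].T@(np.array(p)-P[:3,3]); return q[:2]/q[2]*f+[c["cx"],c["cy"]]
def save(c,n): cv2.imwrite(n,c["img"][:,:,::-1])
E
python3 - <<'E'
from h import *
ims=[]
for n in("scene","top"):
    c=manip.camera(n); ims.append(c["img"]); print(n,c["vfov"],c["cx"],c["cy"],np.round(c["pose"],2).tolist())
    for t in("carousel_base","carousel","pot_orange","pot_blue"):
        for r in manip.find_in(t,c)[:4]: print(t,np.round(r["rect"],1),round(r["conf"],2))
cv2.imwrite("pics/a.png",cv2.resize(np.hstack(ims),(800,300))[:,:,::-1])
cv2.imwrite("pics/b.png",cv2.resize(ims[1],(800,600))[:,:,::-1])
print(manip.read_state())
E
```

```text
scene 45.054422734684664 256.9569950084633 183.12322747603403 [[0.64, 0.41, -0.65, 1084.49], [0.77, -0.34, 0.54, -354.41], [0.0, -0.84, -0.54, 445.07], [0.0, 0.0, 0.0, 1.0]]
carousel_base [151.  124.1 160.9 147.9] 0.89
carousel [146.7 128.  135.1 125.5] 0.87
pot_orange [336.7 177.3  17.3  27.4] 0.91
pot_orange [298.3 160.3  20.5  29.7] 0.77
pot_orange [276.1 139.2  17.2  30.7] 0.61
pot_orange [251.1 162.1  23.8  28.1] 0.56
pot_blue [193.9 202.8  22.4  34.3] 0.73
top 43.35948258307207 258.14251908003604 199.09239590683765 [[0.02, -0.99, 0.14, 498.68], [-1.0, -0.02, 0.05, 32.66], [-0.05, -0.14, -0.99, 814.59], [0.0, 0.0, 0.0, 1.0]]
carousel_base [255.5 111.  127.5 162.4] 0.93
carousel [260.3 143.4 122.9 122.4] 0.76
pot_orange [260.2 180.   24.4  21.1] 0.82
pot_orange [195.4 186.2  20.6  25.9] 0.71
pot_orange [186.4 141.6  23.   22.6] 0.66
pot_orange [180.  236.5  20.3  22.2] 0.55
pot_blue [342.3 158.5  22.9  22.7] 0.81
{'clock': 0.5, 'joints': array([ 1.24041426e+00,  2.99942138e-01,  1.52104869e+00, -7.76069272e-07,
        1.32069281e+00, -6.65924004e-02]), 'qd': array([-0.00030594, -0.00198627, -0.00089325,  0.00039763, -0.00083809,
        0.00045454]), 'effort': array([-2.60100540e-03, -5.31325614e+01, -3.52751219e+01,  7.07751140e-02,
        2.14034726e-02, -3.97260362e-05]), 'eef_pos': array([143.3973479 , 530.94832524, 213.4018406 ]), 'eef_rot': array([-3.14150182e+00, -5.30388561e-06,  2.87780318e+00]), 'wrist_force': array([ 0.32712706, -0.31979077, -0.06582799]), 'moment': array([-0.0364575 , -0.02025627,  0.04558499]), 'finger_gap': 94.05298133697326}
```

View pics/b.png

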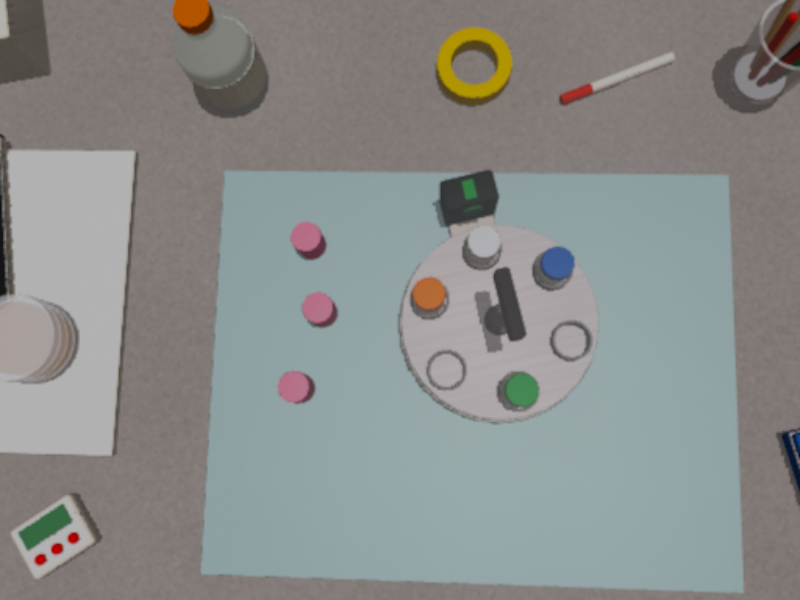

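View pics/a.png

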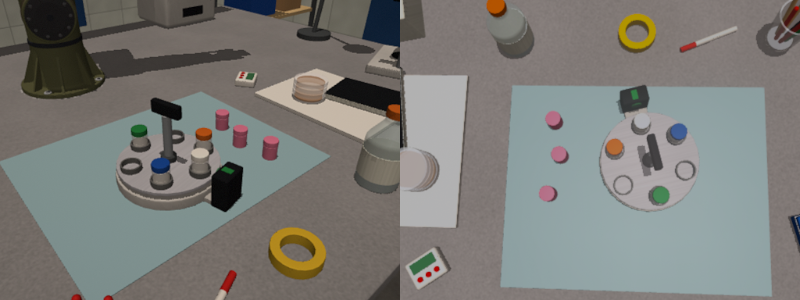

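The top picture (800×600 view) shows the orange-capped pot on the carousel at (430,293). The white cap is at (484,243) by the black reader (468,197), blue is at (556,264), green at (521,390) and the handle bar at (510,304). The look-alikes are three pink caps off the carousel at (307,238), (318,308) and (294,386), and an orange bottle lid at (193,12). The pot meant is the one at (430,293), since it sits in a socket one click from the reader. Orange has to go clockwise, which is −60°.

```bash
python3 - <<'E'
from h import *
c=manip.camera("top"); hsv=cv2.cvtColor(c["img"],cv2.COLOR_RGB2HSV)
g={}
for n,(u,v),lo,hi in(("o",(275,188),(5,150,90),(18,255,255)),("b",(356,169),(105,120,60),(125,255,255)),("g",(333,249),(50,100,50),(80,255,255)),("w",(309,156),(0,0,185),(180,40,255))):
    m=cv2.inRange(hsv,lo,hi); k=np.zeros_like(m); cv2.circle(k,(u,v),14,255,-1); m&=k
    y,x=np.nonzero(m); p=(x.mean(),y.mean()); g[n]=onz(c,*p,85); print(n,np.round(p,1),len(x),g[n].round(1))
# fit axis and phase with radius 75
from scipy.optimize import least_squares
off=dict(w=0,o=60,b=-60,g=180)
fit=lambda ks:least_squares(lambda q:np.concatenate([q[:2]+75*np.array([np.cos(q[2]+np.radians(off[k])),np.sin(q[2]+np.radians(off[k]))])-g[k] for k in ks]),[480,-40,0.])
for ks in("obgw","obg"):
    r=fit(ks); print(ks,r.x.round(3),np.degrees(r.x[2]),r.fun.round(1))
# handle top: dark pixels
gray=c["img"].max(2); k=np.zeros_like(gray); cv2.circle(k,(326,194),28,255,-1)
m=((gray<60)&(k>0)).astype(np.uint8); n,l,s,ce=cv2.connectedComponentsWithStats(m); i=1+np.argmax(s[1:,4])
y,x=np.nonzero(l==i); rr=cv2.minAreaRect(np.c_[x,y].astype(np.float32)); print(rr); bp=cv2.boxPoints(rr)
w=np.array([onz(c,*p,160) for p in bp]); print(w.round(1),w.mean(0))
q=r.x; P=[proj(c,(*(q[:2]+a*np.array([np.cos(q[2]),np.sin(q[2])])),163)) for a in(-32,0,32)]; print("pred bar",np.round(P,1))
im=cv2.resize(c["img"][95:290,230:400],None,fx=3,fy=3,interpolation=2)
for p in P: cv2.circle(im,tuple(int(t) for t in (np.array(p)-[230,95])*3),3,(255,0,0),-1)
cv2.imwrite("pics/c.png",im[:,:,::-1])
E
```

```text
o [274.2 187.6] 318 [618.9  44.7]
b [356.6 167.8] 315 [651.7 -80.3]
g [333.6 249.3] 330 [527.  -45.8]
w [nan nan] 0 [nan nan]<stdin>:6: RuntimeWarning: Mean of empty slice.
  ret = ret.dtype.type(ret / rcount)
Traceback (most recent call last):
ValueError: Residuals are not finite in the initial point.
```

```bash
cat > fit.py <<'E'
from h import *
from scipy.optimize import least_squares
def measure(off,near,name=None):
    c=manip.camera("top"); hsv=cv2.cvtColor(c["img"],cv2.COLOR_RGB2HSV); g={}
    for n,lo,hi in(("o",(5,150,90),(18,255,255)),("b",(105,120,60),(125,255,255)),("g",(50,100,50),(80,255,255))):
        m=cv2.inRange(hsv,lo,hi); k=np.zeros_like(m); cv2.circle(k,near[n],14,255,-1); y,x=np.nonzero(m&k)
        if len(x)>60: g[n]=onz(c,x.mean(),y.mean(),85); print(n,len(x),g[n].round(1))
    r=least_squares(lambda q:np.concatenate([q[:2]+75*np.array([np.cos(q[2]+np.radians(off[k])),np.sin(q[2]+np.radians(off[k]))])-g[k] for k in g]),[600,-30,.2])
    print(r.x.round(2),"deg",np.degrees(r.x[2]).round(2),r.fun.round(1)); return c,r.x
E
python3 - <<'E'
from fit import *
c,q=measure(dict(o=60,b=-60,g=180),dict(o=(274,188),b=(356,168),g=(333,249)))
gray=c["img"].max(2); k=np.zeros_like(gray); cv2.circle(k,(326,194),28,255,-1)
m=((gray<60)&(k>0)).astype(np.uint8); n,l,s,ce=cv2.connectedComponentsWithStats(m); i=1+np.argmax(s[1:,4])
y,x=np.nonzero(l==i); rr=cv2.minAreaRect(np.c_[x,y].astype(np.float32)); bp=cv2.boxPoints(rr)
w=np.array([onz(c,*p,160) for p in bp]); print(rr,w.round(1).tolist(),w.mean(0))
P=[proj(c,(*(q[:2]+a*np.array([np.cos(q[2]),np.sin(q[2])])),163)) for a in(-32,0,32)]
im=cv2.resize(c["img"][95:290,230:400],None,fx=3,fy=3,interpolation=2)
for p in P: cv2.circle(im,tuple(int(t) for t in (np.array(p)-[230,95])*3),3,(255,0,0),-1)
cv2.imwrite("pics/c.png",im[:,:,::-1])
E
```

```text
o 318 [618.9  44.7]
b 315 [651.7 -80.3]
g 330 [527.  -45.8]
[ 5.992e+02 -2.714e+01  2.500e-01] deg 14.59 [ 0.2  0.4  0.2 -0.2 -0.4 -0.2]Traceback (most recent call last):
  File "<stdin>", line 4, in <module>
    return _wrapfunc(a, 'argmax', axis=axis, out=out, **kwds)
    return bound(*args, **kwds)
ValueError: attempt to get argmax of an empty sequence
```

Axis (599.2, −27.1), reader direction 14.6°, residuals 0.4 mm. Moving over at constant height.

Request:
send_rows(
  series=[
    [[1, -39, -28, 0, 0], [1, -78, -56, 0, 0], [1, -117, -84, 0, 0], [1, -156, -112, 0, 0], [1, -195, -140, 0, 0], [1, -234, -168, 0, 0], [1, -273, -196, 0, 0], [1, -312, -224, 0, 0], [1, -351, -252, 0, 0], [1, -390, -280, 0, 0]],
  ],
)

```text
clock: 1.6
eef_pos: [447.9, 157.2, 213.7]
eef_rot: [3.141, 0.0, 2.878]
wrist_force: [0.3, 1.0, 0.8]
finger_gap: 94.1
```

Request:
send_rows(
  series=[
    [[1, -39, -28, 0, 0], [1, -78, -56, 0, -6], [1, -117, -84, 0, -12], [1, -156, -112, 0, -18], [1, -195.5, -140, 0, -24], [1, -195.5, -140, 0, -29.7], [1, -195.5, -140, 0, -29.7], [1, -195.5, -140, 0, -29.7]],
  ],
)

```text
clock: 2.4
eef_pos: [598.9, -26.8, 213.4]
eef_rot: [3.141, -0.0, -2.89]
wrist_force: [-0.6, 0.2, 0.8]
finger_gap: 93.9
```

```bash
python3 - <<'E'
from h import *
s=manip.read_state(); print({k:np.round(s[k],3) for k in("clock","joints","eef_pos","eef_rot","finger_gap","wrist_force")})
c=manip.camera("scene"); q=(599.2,-27.1); a=np.radians(14.6)
im=cv2.resize(c["img"][20:270,120:400],None,fx=2.4,fy=2.4,interpolation=2)
for r in(-32,0,32):
    p=(proj(c,(q[0]+r*np.cos(a),q[1]+r*np.sin(a),150))-[120,20])*2.4; cv2.circle(im,tuple(int(t) for t in p),3,(255,0,0),-1)
cv2.imwrite("pics/d.png",im[:,:,::-1])
E
```

```text
{'clock': np.float64(2.4), 'joints': array([-0.106,  0.411,  1.371,  0.   ,  1.359, -1.929]), 'eef_pos': array([598.891, -26.755, 213.438]), 'eef_rot': array([ 3.141, -0.   , -2.89 ]), 'finger_gap': np.float64(93.912), 'wrist_force': array([-0.629,  0.183,  0.843])}
```

View pics/d.png

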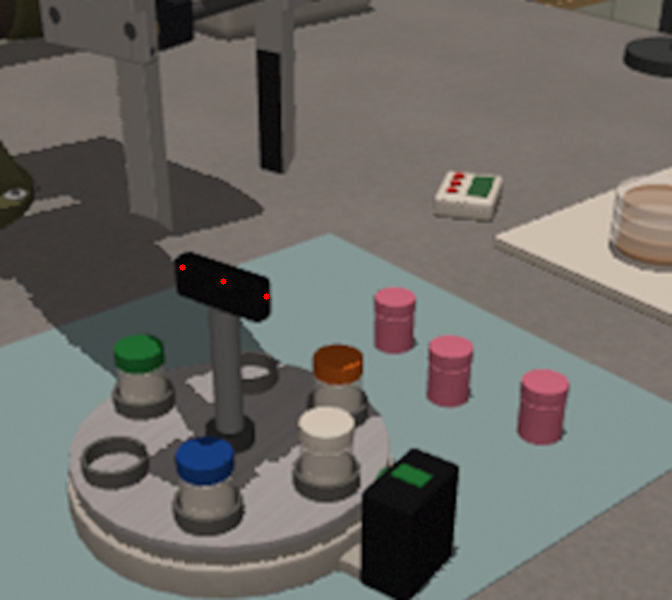

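The scene view shows the handle predicted at (182..266, 267..296), which lies on the black bar, with the fingers straddling it. The orange cap at (338,363) is next to the white one, which is at the reader. Descending and gripping.

Request:
send_rows(
  series=[
    [[1, 0, 0, 20, 0], [1, 0, 0, 45, 0], [1, 0, 0, 65, 0], [1, 0, 0, 74, 0], [1, 0, 0, 74, 0], [0.5, 0, 0, 74, 0], [0.3, 0, 0, 74, 0], [0.2, 0, 0, 74, 0], [0.1, 0, 0, 74, 0], [0, 0, 0, 74, 0]],
  ],
  newtons=20,
)

```text
clock: 3.45
eef_pos: [599.2, -27.2, 139.7]
eef_rot: [-3.141, 0.0, -2.887]
wrist_force: [-0.2, 0.3, 0.3]
finger_gap: 57.8
```

Request:
send_rows(
  series=[
    [[0, 0, 0, 0, 0], [0, 0, 0, 0, 0], [0, 0, 0, 0, 0]],
  ],
)

```text
clock: 3.75
eef_pos: [599.1, -27.2, 139.4]
eef_rot: [3.142, -0.0, -2.887]
wrist_force: [-0.2, -0.1, 0.0]
finger_gap: 33.7
```

Request:
send_rows(
  series=[
    [[0, 0, 0, 0, 0], [0, 0, 0, 0, 0], [0, 0, 0, 0, 0], [0, 0, 0, 0, 0], [0, 0, 0, 0, 0]],
  ],
)

```text
clock: 4.25
eef_pos: [599.4, -28.2, 139.5]
eef_rot: [-3.14, 0.0, -2.888]
wrist_force: [2.6, -6.3, -1.8]
finger_gap: 17.0
```

Request:
send_rows(
  series=[
    [[0, 0, 0, 0, 0], [0, 0, 0, 0, 0], [0, 0, 0, 0, 0]],
  ],
)

```text
clock: 4.55
eef_pos: [599.4, -28.1, 139.5]
eef_rot: [-3.14, 0.0, -2.887]
wrist_force: [1.6, -7.6, -0.9]
finger_gap: 16.9
```

Request:
send_rows(
  series=[
    [[0, 0, -1, 0, 0], [0, 0, -2, 0, 0], [0, 0, -2, 0, 0], [0, 0, -2, 0, 0]],
  ],
)

```text
clock: 4.95
eef_pos: [599.5, -28.4, 139.4]
eef_rot: [3.14, -0.0, -2.887]
wrist_force: [-2.1, 5.1, 1.3]
finger_gap: 16.7
```

```bash
python3 - <<'E'
from h import *
c=manip.camera("scene"); s=manip.read_state(); print(s["moment"],s["finger_gap"])
cv2.imwrite("pics/e.png",cv2.resize(c["img"][40:270,120:400],None,fx=2.4,fy=2.4,interpolation=2)[:,:,::-1])
E
```

```text
[ 1.0573696   0.34214668 -0.04216448] 16.864987580765813
```

View pics/e.png

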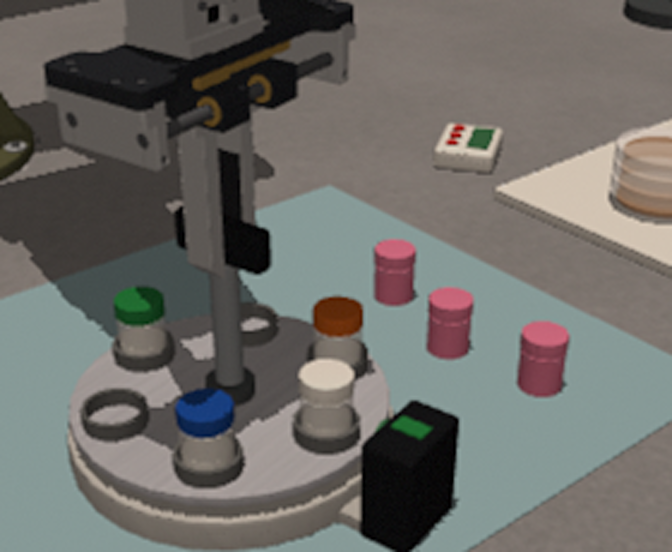

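The picture shows the pads closed on the bar at (225,245), with all pots upright. Centring back 1 mm and turning +60° about tool z (clockwise from above).

Request:
send_rows(
  series=[
    [[0, 0, 1, 0, 0], [0, 0, 1, 0, 2], [0, 0, 1, 0, 5], [0, 0, 1, 0, 9], [0, 0, 1, 0, 13], [0, 0, 1, 0, 17], [0, 0, 1, 0, 21], [0, 0, 1, 0, 25], [0, 0, 1, 0, 28], [0, 0, 1, 0, 30]],
  ],
)

```text
clock: 6.0
eef_pos: [599.4, -28.2, 139.4]
eef_rot: [-3.142, 0.0, 2.871]
wrist_force: [0.1, 0.4, 0.3]
finger_gap: 16.6
```

Request:
send_rows(
  series=[
    [[0, 0, 0, 0, 2], [0, 0, 0, 0, 5], [0, 0, 0, 0, 9], [0, 0, 0, 0, 13], [0, 0, 0, 0, 17], [0, 0, 0, 0, 21], [0, 0, 0, 0, 25], [0, 0, 0, 0, 28], [0, 0, 0, 0, 30], [0, 0, 0, 0, 30]],
  ],
)

```text
clock: 7.0
eef_pos: [599.5, -28.0, 139.5]
eef_rot: [3.141, 0.0, 2.348]
wrist_force: [1.2, 1.9, -0.8]
finger_gap: 16.7
```

Request:
send_rows(
  series=[
    [[0, 0, 0, 0, 0], [0, 0, 0, 0, 0], [0, 0, 0, 0, 0]],
  ],
)

```text
clock: 7.3
eef_pos: [599.5, -28.1, 139.5]
eef_rot: [3.141, 0.0, 2.35]
wrist_force: [1.9, 1.0, -1.3]
finger_gap: 16.9
```

```bash
python3 - <<'E'
from h import *
c=manip.camera("scene"); s=manip.read_state(); print(s["moment"],s["finger_gap"],s["joints"])
cv2.imwrite("pics/f.png",cv2.resize(c["img"][40:270,120:400],None,fx=2.4,fy=2.4,interpolation=2)[:,:,::-1])
E
```

```text
[ 0.37819857 -0.28811531  0.02980935] 16.8448503937589 [-1.07848546e-01  4.76654002e-01  1.45445128e+00  8.14106113e-05
  1.21027703e+00 -8.86499064e-01]
```

View pics/f.png

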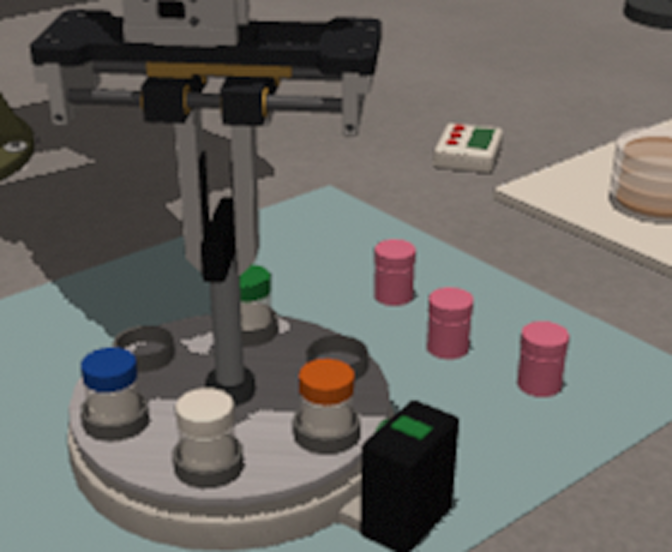

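Orange (327,382) now stands at the reader with all pots upright. Releasing gradually, waiting for the click to settle, then going up.

Request:
send_rows(
  series=[
    [[0.25, 0, 0, 0, 0], [0.4, 0, 0, 0, 0], [0.6, 0, 0, 0, 0], [0.8, 0, 0, 0, 0], [0.8, 0, 0, 0, 0], [0.8, 0, 0, 0, 0], [0.8, 0, 0, 0, 0], [0.8, 0, 0, 0, 0], [0.8, 0, 0, 0, 0], [0.8, 0, 0, 0, 0]],
  ],
)

```text
clock: 8.35
eef_pos: [599.4, -28.1, 139.5]
eef_rot: [-3.142, 0.0, 2.349]
wrist_force: [0.3, -0.2, -0.2]
finger_gap: 75.1
```

Request:
send_rows(
  series=[
    [[0.8, 0, 0, -10, 0], [0.8, 0, 0, -30, 0], [0.8, 0, 0, -60, 0], [0.8, 0, 0, -90, 0], [0.8, 0, 0, -120, 0], [0.8, 0, 0, -130, 0], [0.8, 0, 0, -130, 0]],
  ],
)

```text
clock: 9.05
eef_pos: [599.7, -28.2, 270.9]
eef_rot: [3.14, 0.002, 2.349]
wrist_force: [-0.9, -0.1, 0.1]
finger_gap: 75.2
```

```bash
python3 - <<'E'
from h import *
s=manip.read_state(); print(s["clock"],s["eef_pos"],s["eef_rot"],s["finger_gap"])
c=manip.camera("top"); d=manip.camera("scene")
cv2.imwrite("pics/g.png",cv2.resize(np.hstack([c["img"][80:300,200:420],d["img"][60:280,120:340]]),None,fx=1.8,fy=1.8,interpolation=2)[:,:,::-1])
E
```

```text
9.05 [599.70500831 -28.18992219 270.85226352] [3.13995145e+00 1.98879595e-03 2.34891894e+00] 75.15639320671768
```

View pics/g.png

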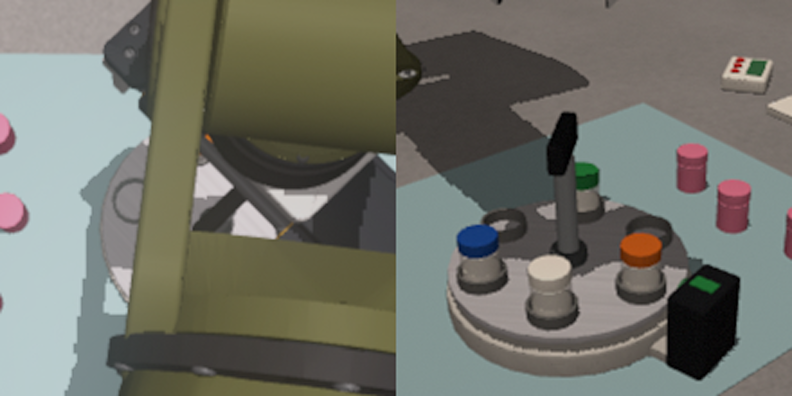

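The scene picture shows the handle free and orange (641,250) at the reader. The arm hides the top view, so I'll swing it aside and measure the final angle.

Request:
send_rows(
  series=[
    [[0.8, 35, 8, 0, 0], [0.8, 75, 18, 0, 0], [0.8, 115, 28, 0, 0], [0.8, 155, 38, 0, 0], [0.8, 195, 48, 0, 0], [0.8, 235, 58, 0, 0], [0.8, 265, 65, 0, 0], [0.8, 280, 70, 0, 0], [0.8, 280, 70, 0, 0]],
  ],
)

```text
clock: 10.05
eef_pos: [451.5, 221.7, 268.1]
eef_rot: [-3.14, -0.001, 2.351]
wrist_force: [0.4, -0.0, 0.1]
finger_gap: 75.1
```

```bash
python3 - <<'E'
from fit import *
a=np.radians(14.6); c=manip.camera("top")
off=dict(o=0,b=-120,g=120)
near={k:tuple(int(t) for t in proj(c,(599.2+75*np.cos(a+np.radians(v)),-27.1+75*np.sin(a+np.radians(v)),85))) for k,v in off.items()}; print(near)
d,q=measure(off,near)
cv2.imwrite("pics/h.png",cv2.resize(c["img"],(640,480))[:,:,::-1]); print(manip.read_state()["clock"])
E
```

```text
{'o': (309, 154), 'b': (369, 215), 'g': (285, 235)}
o 315 [671.4  -8.4]
b 324 [579.3 -99.2]
g 327 [547.   26.1]
[ 5.9923e+02 -2.7190e+01  2.5000e-01] deg 14.51 [ 0.4  0.  -0.1 -0.3 -0.3  0.2]
10.15
```

View pics/h.png

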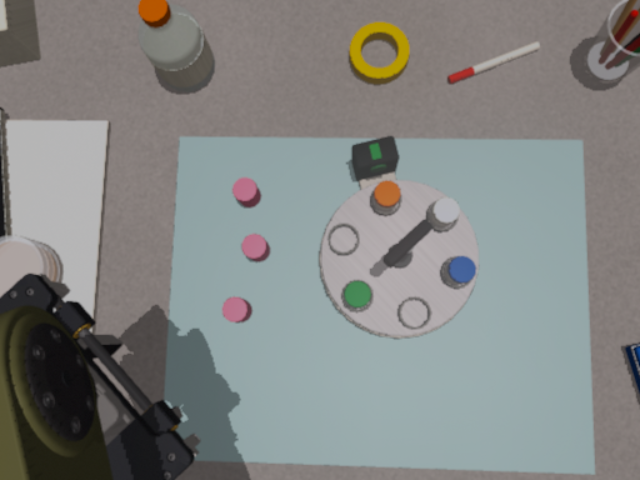

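Orange (387,194) is in front of the reader (375,158). The measured turn is −60.1°, the pots are seated and the arm is clear.

```bash
python3 -c "from cell import manip; print(manip.sign_off())"
```

```text
the job is handed in; nothing more can be done
None
```

I gripped the handle, turned the carousel one click clockwise seen from above (60°), let it click home, let go, moved the arm aside and handed the job in at about 10 s.

- **Final position:** The last top view puts the orange pot at the reader. The cap fit gives 14.5°, against 14.6° for the reader direction at the start, with residuals of 0.4 mm or less.
- **Pots:** The orange, blue and green caps were measured within 0.4 mm of their socket positions. All four pots looked upright in the last scene picture, taken after letting go.
- **Forces and clearance:** Wrist force readings stayed under 10 N. The arm was touching nothing at the end.
- **Disagreement:** The fingers closed to about 16.8 mm on a bar stated as 14 mm thick. I did not find out why, but the grip held through the turn without any sign of slipping.
- **Failed check:** Early on, a colour search found neither the white cap nor the bar in the top view. I fitted the axis from the other three caps instead.

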